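# Square up a stack of panel blanks in the squaring jig

### The arm

A 6-joint arm with a two-finger parallel gripper is mounted at the origin on the work surface. World frame = base frame: x ahead of the robot, y to its left, z up, the work surface at z = 0. Lengths are in mm, angles in rad, forces in N, time in s.
With the tool pointing down it reaches from about 350 to 875 mm from the base axis. Payload 4.2 kg.
Tool frame: the origin (TCP) lies on the mounting face of the last link; the fingertips stand 173 mm ahead of it and the grasp point (between the pads) lies 155 mm ahead of it; z points along the fingers, y is the line along which they close (so a half turn about z gives the same grasp; the last joint's range is limited). The gripper opens to 85 mm and grips with 20 to 120 N. Pads are 22 mm wide; open, the fingers measure 114 mm over their backs; the gripper's body (76 mm by 85 mm) begins 54 mm behind the grasp point. The pads swing forward as they close: fully open they stand 13 mm farther back than shut.
Start: joints at [-0.863, 0.385, 0.008, 0, -1.194, -0.259], TCP at [271.19, -563.077, 404.712] pointing down, gripper open.
Joint ranges: [-3.14, 3.14], [-1.21, 2.06], [-1.07, 1.41], [-3.16, 2.05], [-2.99, -0.16], [-3.1, 3.1]. Speed limits (rad/s): [2.79, 2.79, 3.14, 3.14, 3.14, 3.14].

### API

Orientations are given as a unit quaternion [x, y, z, w].
In Python, from bench import arm gives the robot as it stands. The module is installed in compiled form; this text tells all that it offers.
- The arm moves only by the tool move_arm, never from a script. Its arguments are lists of equal length, an entry for each row: "fingers": the finger opening in mm, from 0 to 85.4; "travel": the shift along the tool's x, y, z in mm, a list of three; "dr": the turn, a rotation vector about the tool's x, y, z in rad, a list of three. A call has 1 to 10 rows; each row is the pose to reach, as a shift and turn from the pose commanded when the call began, along the tool's axes at that moment; what a row does not reach only later rows make up. A row lasts 1/10 s, in which the tool goes at most 50 mm and 8.59 degrees, less where a joint would pass 70% of its speed; a pose out of reach is approached as far as the arm can. A call with a gripper value outside its range is refused whole. The fingers move at their own pace and stop on an object; the grip force is fixed at half the most. Time passes only in rows, so rows that repeat a pose let the fingers close. It gives the time, the measured TCP pose, the force, the opening and the grip force at its end, in the units of the state.
- arm.read_state(): the state, without advancing time (a new reading comes with each control period).
- arm.get_image(name): name is "scene" or "top" or "wrist"; returns the picture (480x640x3 uint8, red, green, blue); there is no depth.
- arm.camera_model(name): a dict with "intrinsics" (3x3 intrinsics, pixels), "pose" (4x4, takes a point from camera to world coordinates). Camera axes: x right, y up, looking along -z (the intrinsics and any distortion apply to the point x, -y, -z); pixel columns grow to the right and rows downward; lengths in mm; the calibration is good to about 2 mm. A picture is of the moment at which its call begins: read the wrist's pose just before it. camera_model takes no time and is no camera call; for the wrist camera it gives the pose at the moment of the call.
- arm.job_done(): hands the job in; it is judged then, once.
The state is a dict: "clock": time; "joints": joint angles; "joint_vel": joint speeds; "joint_efforts": joint torques, N m; "position": TCP position; "ee_rot": TCP orientation; "contact_force": force on the tool from outside, world axes, zero at the start; "wrist_torque": the same for the moment, N m; "gripper_width": finger opening in mm; "grasp_force": force on a finger pad.
Only numpy, scipy, OpenCV 4.12 (cv2) and the standard library are available. Lean on these libraries where they do the work, as an engineer would, in place of code of your own. Each camera call takes 0.05 s, during which the arm holds its last target. There are 200 camera calls.

### The job

Gently tap the ragged stack of four plywood blanks in the squaring jig until it is square: all their long edges flush against the long fence, and their short ends in line and snug against the adjustable end stop, finishing with a firm press toward the end stop. Then take the steel keeper pin out of its wooden rack and lower it end-down, right to the bottom, into the hole in the jig's bed just in front of the stack, leaving the stack flat, in its order and still square, and the other things on the bench where they are.

Things in the scene. Friction and masses are not known exactly. Their poses are not given: they have to be found in the camera images.
- jig: squaring jig fixed to the bench: dark bed 170 (x) x 280 (y) x 30 mm, origin under its centre. An aluminium fence 15 x 210 mm, 50 mm high above the bed, runs along its +x side, inner face at jig x = 60 mm (a blank flush with it has its centre at jig x = 15 and its free long edge at x = -30 mm). The stack lies on a step 12 mm above the bed, jig x -18 to 60, y -97 to 35 mm
- keeper_hole (a point): mouth of the upright round hole for the keeper pin, on the bed's top, at jig (-44, -15, 30) mm; 20 mm wide, 30 mm deep, right through to the bench
- stop_rail: low rail at the -y end of the bed, fixed; origin on the bed top at jig (15, -120, 30) mm. It carries the end stop, an aluminium block 60 (x) x 20 (y) mm, 49 mm high above the bed, centred at jig x = 15, clamped anywhere along 24 mm. Its place is not measured: its face toward the blanks (+y) lies between jig y = -97 and -73 mm; find it by touch or sight
- plate0: plain plywood blank, 90 (x) x 140 (y) x 8 mm; origin at the centre of its underside; lowest in the stack of four (all alike) lying on the jig's step
- plate1: plain plywood blank, 90 (x) x 140 (y) x 8 mm; origin at the centre of its underside; second from below in the stack of four (all alike) lying on the jig's step
- plate2: plain plywood blank, 90 (x) x 140 (y) x 8 mm; origin at the centre of its underside; third from below in the stack of four (all alike) lying on the jig's step
- plate3: plain plywood blank, 90 (x) x 140 (y) x 8 mm; origin at the centre of its underside; top one in the stack of four (all alike) lying on the jig's step
- rack: wooden block 60 x 60 x 50 mm, fixed to the bench, with an upright 20 mm hole through its centre that holds the pin; origin at the centre of its underside
- pin: plain steel keeper pin, 16 mm across, 140 mm long, 220 g, standing upright in the rack; origin at the centre of its lower end, z along it; its foot stands on the bench in the rack
- mug: bystander: white mug, 80 mm across, 90 mm tall, origin under its centre; leave it alone
- screwdriver: bystander: screwdriver lying along its x axis; leave it alone
- wrench: bystander: open-ended wrench lying along its x axis; leave it alone
- tape: bystander: empty cardboard roll lying flat, 100 mm across, 25 mm high; leave it alone
- can: bystander: plain metal can, 60 mm across, 110 mm tall; leave it alone
- meter: bystander: grey hand meter lying flat, 150 (x) x 75 (y) x 35 mm; leave it alone
- carton: bystander: small carton 110 (x) x 150 (y) x 80 mm; leave it alone

How it is judged:
By the outcome, as a careful person would: the job done as asked, in the order asked, and still so for the second after the job is handed in, with the robot touching nothing.
It also fails if it takes over 72 s, if anything falls off the work surface, if the arm or the gripper's body presses on something with over 40 N, if the wrist force passes 120 N, or if a joint passes its speed limit or range.

## Working session

There is one attempt and no reset: what is moved stays moved. The work goes in short steps, Python scripts to look and compute and a tool call to move; the robot and the scene stay as the last step left them, time stands still between calls to the robot, and variables do not carry over. Pictures are saved under pics/ and viewed, at most 10 in all, crops included, and the job is handed in when it is done.

Besides the shell and the picture viewer there is one more tool, called after "Request:" in YAML: its name, and indented under it one key for each argument. move_arm: Moves the arm, as the interface text tells. Its arguments: {"type":"object","properties":{"fingers":{"type":"array","items":{"type":"number"}},"travel":{"type":"array","items":{"type":"array","items":{"type":"number"}}},"dr":{"type":"array","items":{"type":"array","items":{"type":"number"}}}},"required":["fingers","travel","dr"]}

```bash
mkdir -p pics; python3 - <<'E'
from bench import arm
import cv2,numpy as np
print(arm.read_state())
for n in ("scene","top"):
    im=arm.get_image(n); cv2.imwrite(f"pics/{n}0.png",im[:,:,::-1])
    m=arm.camera_model(n); print(n,np.round(m["intrinsics"],1).tolist(),np.round(m["pose"],3).tolist(),[k for k in m])
E
```

```text
{'clock': 0.0, 'joints': array([-8.63389943e-01,  3.85574565e-01,  6.61918880e-03, -4.89725938e-04,
       -1.19401120e+00, -2.58594459e-01]), 'joint_vel': array([-4.81101768e-04,  1.67710902e-04, -2.15498456e-04, -1.59044023e-03,
       -1.14459307e-03,  4.30386657e-05]), 'joint_efforts': array([ 1.19201020e-03, -3.92286086e+01,  1.88406676e+01,  4.18643698e+00,
       -4.63395481e-03,  2.33286158e-05]), 'position': array([ 271.12442436, -562.90407553,  403.60907343]), 'ee_rot': array([-2.22439046e-01,  9.74945969e-01,  1.06669422e-03, -3.02420599e-04]), 'contact_force': array([ 0.3873545 , -0.91859259, -0.66356874]), 'wrist_torque': array([-0.00553249, -0.01167703,  0.02775739]), 'grasp_force': 0.0, 'gripper_width': 85.35115161041188}
scene [[568.5, 0.0, 314.8], [0.0, 568.5, 241.9], [0.0, 0.0, 1.0]] [[0.876, -0.392, 0.281, 920.882], [0.482, 0.709, -0.515, -536.139], [0.003, 0.587, 0.81, 922.391], [0.0, 0.0, 0.0, 1.0]] ['intrinsics', 'pose']
top [[599.7, 0.0, 319.6], [0.0, 599.7, 238.9], [0.0, 0.0, 1.0]] [[0.01, 0.997, -0.076, 545.673], [-1.0, 0.01, 0.003, 37.063], [0.004, 0.076, 0.997, 1215.143], [0.0, 0.0, 0.0, 1.0]] ['intrinsics', 'pose']
```

View pics/top0.png

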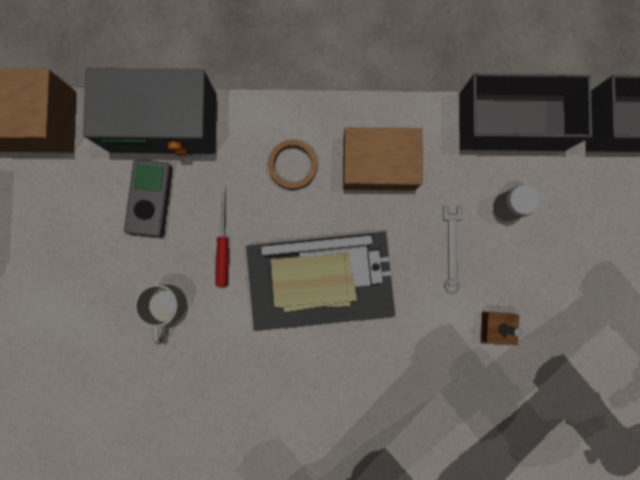

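View pics/scene0.png

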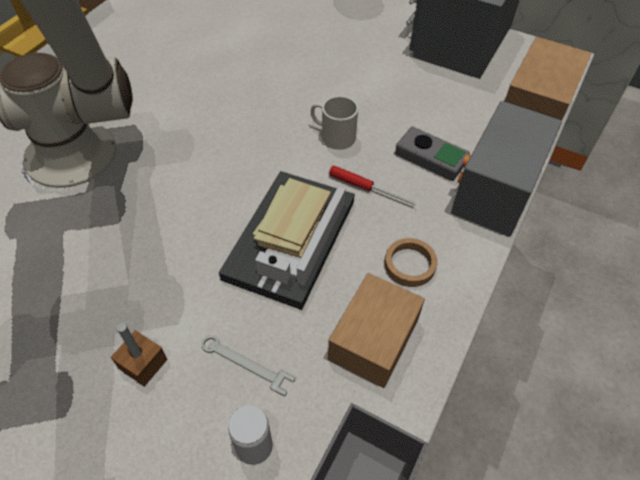

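```bash
cat > h.py <<'E'
from bench import arm
import cv2,numpy as np,json,os
from scipy.spatial.transform import Rotation as R
def ray(cam,px):
    """cam=(K,P); returns origin, direction"""
    K,P=cam; u,v=px
    d=np.linalg.solve(K,[u,v,1.]); d=P[:3,:3]@np.array([d[0],-d[1],-d[2]])
    return P[:3,3],d
def onz(cam,px,z):
    o,d=ray(cam,px); return o+d*(z-o[2])/d[2]
def proj(cam,p):
    K,P=cam; c=P[:3,:3].T@(np.asarray(p,float)-P[:3,3]); q=K@np.array([c[0],-c[1],-c[2]]); return q[:2]/q[2]
def tri(obs):
    """obs: list of (cam,px)"""
    A=np.zeros((3,3));b=np.zeros(3)
    for c,p in obs:
        o,d=ray(c,p); d=d/np.linalg.norm(d); M=np.eye(3)-np.outer(d,d); A+=M;b+=M@o
    return np.linalg.solve(A,b)
def cam(n):
    m=arm.camera_model(n); return np.array(m["intrinsics"]),np.array(m["pose"])
def shot(n,name):
    c=cam(n); im=arm.get_image(n)[:,:,::-1].copy(); cv2.imwrite(f"pics/{name}.png",im); np.savez(f"pics/{name}.npz",K=c[0],P=c[1]); return im,c
def load(name):
    z=np.load(f"pics/{name}.npz"); return cv2.imread(f"pics/{name}.png"),(z["K"],z["P"])
def down(yaw):
    """tool down, tool y axis at world angle yaw from +y (x axis = -x world at yaw 0)"""
    return R.from_euler('z',yaw)*R.from_quat([0,1,0,0])
def to(p,yaw,cmd=None):
    """tool-frame travel and dr from the measured (or given commanded) pose to world p, yaw"""
    s=arm.read_state()
    p0,r0=(s["position"],R.from_quat(s["ee_rot"])) if cmd is None else (np.array(cmd[0]),down(cmd[1]))
    print("travel",np.round(r0.inv().apply(np.array(p)-p0),1),"dr",np.round((r0.inv()*down(yaw)).as_rotvec(),4))
E
python3 - <<'E'
from h import *
s=arm.read_state(); T=np.eye(4);T[:3,:3]=R.from_quat(s["ee_rot"]).as_matrix();T[:3,3]=s["position"]
K,P=cam("wrist"); print(K); print(np.round(np.linalg.inv(T)@P,3))
m=cam("top")
for n,px in dict(jig=(321,281),stack=(313,281)).items(): print(n,onz(m,px,50))
c=[onz(m,p,30)[:2].round(0) for p in((248,244),(387,232),(395,318),(254,329))]; print(c)
print('rack',onz(m,(500,328),50), 'yaw',R.from_quat(s["ee_rot"]).as_matrix()[:,1])
a=np.array(c); print(a.mean(0))
to([430,a[:,1].mean(),420],0.08)
E
```

```text
[[372.34679414   0.         317.40783424]
 [  0.         372.34679414 240.32277821]
 [  0.           0.           1.        ]]
[[ 1.0000e-03  9.4600e-01  3.2400e-01  8.4750e+01]
 [ 1.0000e+00 -1.0000e-03 -0.0000e+00 -8.5800e-01]
 [ 0.0000e+00  3.2400e-01 -9.4600e-01  3.1664e+01]
 [ 0.0000e+00  0.0000e+00  0.0000e+00  1.0000e+00]]
jig [552.46861465  30.22916517  50.        ]
stack [552.31432108  45.73361244  50.        ]
[array([624., 175.]), array([ 651., -100.]), array([ 482., -116.]), array([457., 160.])]
rack [ 465.4755889  -315.89973996   50.        ] yaw [-0.43372204  0.90104452  0.00199371]
[553.5   29.75]
travel [-400.2  465.2  -15.4] dr [ 0.002  -0.0005  0.3686]
```

```bash
python3 - <<'E'
from h import *
s=arm.read_state()
print(R.from_quat(s["ee_rot"]).as_euler('xyz'), (R.from_quat(s["ee_rot"])*R.from_quat([0,1,0,0]).inv()).as_rotvec())
yaw0=(R.from_quat(s["ee_rot"])*R.from_quat([0,1,0,0]).inv()).as_rotvec()[2]
to([430,-316,404.7],.08,([271.19,-563.077,404.712],yaw0))
E
```

```text
[ 3.13959894e+00 -9.51626572e-05 -2.69297202e+00] [0.00193882 0.00054077 0.44862038]
travel [-250.3  153.7    0. ] dr [0.     0.     0.3686]
```

Request:
move_arm:
  fingers: [85, 85, 85, 85, 85, 85, 85, 85]
  travel:
    - [-250.3, 153.7, 0]
    - [-250.3, 153.7, 0]
    - [-250.3, 153.7, 0]
    - [-250.3, 153.7, 0]
    - [-250.3, 153.7, 0]
    - [-250.3, 153.7, 0]
    - [-250.3, 153.7, 0]
    - [-250.3, 153.7, 0]
  dr:
    - [0, 0, 0.3686]
    - [0, 0, 0.3686]
    - [0, 0, 0.3686]
    - [0, 0, 0.3686]
    - [0, 0, 0.3686]
    - [0, 0, 0.3686]
    - [0, 0, 0.3686]
    - [0, 0, 0.3686]

```text
clock: 0.9
position: [430.6, -314.9, 404.5]
ee_rot: [-0.041, 0.999, 0.0, -0.0]
contact_force: [-0.7, 0.0, 0.6]
gripper_width: 84.5
grasp_force: 0.0
```

```bash
python3 - <<'E'
from h import *
shot("wrist","w1"); s=arm.read_state(); print(s["position"],s["clock"],(R.from_quat(s["ee_rot"])*R.from_quat([0,1,0,0]).inv()).as_rotvec())
to([526,30,330],0.08,([430,-316,404.7],.08))
E
```

```text
[ 430.0212801  -315.81980325  404.41407075] 0.95 [0.00030606 0.00077621 0.08093506]
travel [-123.3  337.2   74.7] dr [0. 0. 0.]
```

Request:
move_arm:
  fingers: [85, 85, 85, 85, 85, 85, 85, 85, 85, 85]
  travel:
    - [-123.3, 337.2, 74.7]
    - [-123.3, 337.2, 74.7]
    - [-123.3, 337.2, 74.7]
    - [-123.3, 337.2, 74.7]
    - [-123.3, 337.2, 74.7]
    - [-123.3, 337.2, 74.7]
    - [-123.3, 337.2, 74.7]
    - [-123.3, 337.2, 74.7]
    - [-123.3, 337.2, 74.7]
    - [-123.3, 337.2, 74.7]
  dr:
    - [0, 0, 0]
    - [0, 0, 0]
    - [0, 0, 0]
    - [0, 0, 0]
    - [0, 0, 0]
    - [0, 0, 0]
    - [0, 0, 0]
    - [0, 0, 0]
    - [0, 0, 0]
    - [0, 0, 0]

```text
clock: 1.95
position: [525.9, 28.7, 329.8]
ee_rot: [-0.039, 0.999, -0.0, -0.001]
contact_force: [0.3, 0.0, -0.6]
gripper_width: 84.9
grasp_force: 0.0
```

```bash
python3 - <<'E'
from h import *
shot("wrist","w2"); s=arm.read_state(); print(s["position"],s["clock"])
E
```

```text
[525.75671536  28.37175427 330.02721499] 2.0
```

View pics/w2.png

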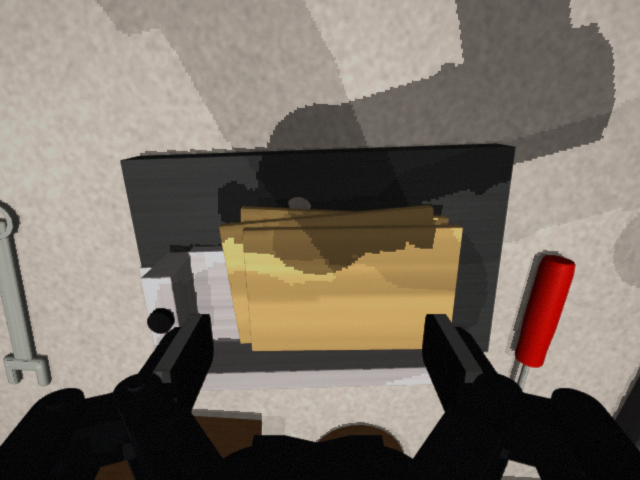

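View pics/w1.png

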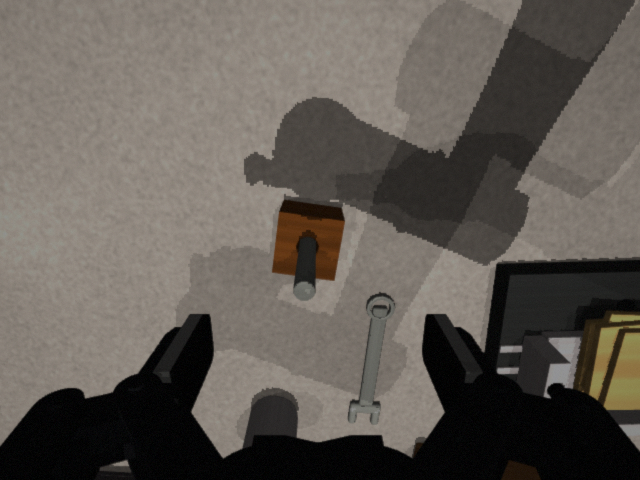

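```bash
python3 - <<'E'
from h import *
im,_=load("w2"); c=cv2.resize(im[140:300,110:530],None,fx=1.9,fy=1.9,interpolation=cv2.INTER_CUBIC)
t=cv2.imread("pics/top0.png"); a=cv2.resize(t[222:340,238:404],None,fx=2.4,fy=2.4,interpolation=cv2.INTER_CUBIC)
im1,_=load("w1"); b=cv2.resize(im1[190:305,255:355],None,fx=2.4,fy=2.4,interpolation=cv2.INTER_CUBIC)
o=np.zeros((600,800,3),np.uint8); o[:c.shape[0],:c.shape[1]]=c; y=310
o[y:y+a.shape[0],:a.shape[1]]=a; o[y:y+b.shape[0],410:410+b.shape[1]]=b
o=(255*(o/255.)**.5).astype(np.uint8); cv2.imwrite("pics/comp1.png",o)
E
```

```text
(no output)
```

View pics/comp1.png

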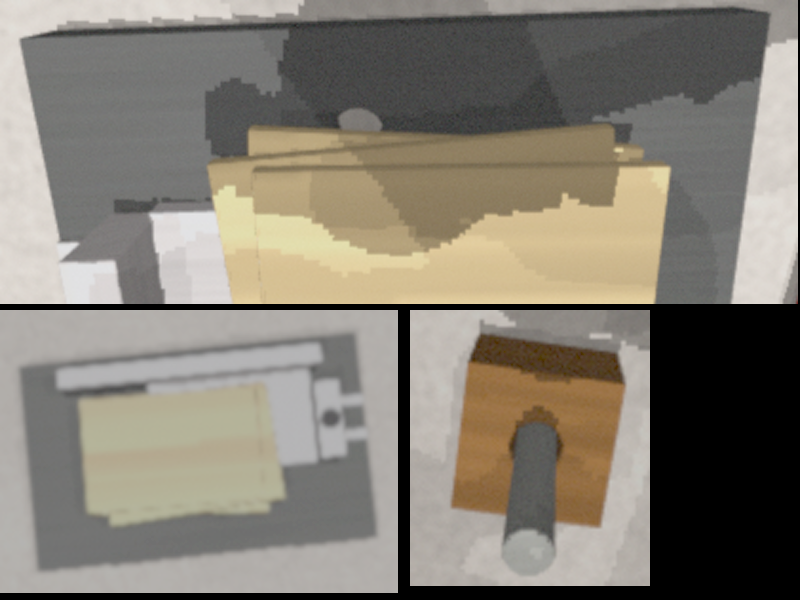

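```bash
python3 - <<'E'
from h import *
from scipy.optimize import least_squares
_,w2=load("w2");_,w1=load("w1");tp=cam("top")
J=[((-85,-140),(121.6,160),w2),((-85,140),(514.2,146.3),w2)]
T=[((85,140),(247.2,245.8),tp),((85,-140),(386.3,232),tp),((-85,-140),(395.1,315.8),tp),((-85,140),(253.8,330.8),tp)]
def f(v,S,w,z):
    c,s=np.cos(v[2]),np.sin(v[2]); return np.concatenate([w*(proj(cm,(v[0]+c*x-s*y,v[1]+s*x+c*y,z))-p) for (x,y),p,cm in S])
for nm,S in(("w2",J),("top",T),("both",J+T)):
    r=least_squares(f,[553,30,.085],args=(S,1,30),x_scale=[1,1,.01]); print(nm,r.x,np.round(r.fun,1))
v=r.x; 
def inj(p,v=v): c,s=np.cos(v[2]),np.sin(v[2]); d=p[:2]-v[:2]; return np.array([c*d[0]+s*d[1],-s*d[0]+c*d[1]])
q=lambda X,Y:(238+X/2.4,222+(Y-310)/2.4)
for n,p,z in(("stop",(316,380),79),("stop",(322,460),79),("fenceout",(55,372),80),("fenceo",(322,345),80),("fencei",(322,362),80),("fencei",(57,390),80)): print(n,inj(onz(tp,q(*p),z)).round(1))
g=lambda X,Y:(110+X/1.9,140+Y/1.9)
print("hole",inj(onz(w2,g(360,120),30)).round(1))
for n,p,z in(("pl3",(255,168),74),("pl3",(668,166),74),("pl2",(209,165),66),("pl?",(612,128),66),("pl?",(250,128),58),("pl",(642,150),58),("stopL",(60,262),79),("stopR",(118,262),79),("stopTR",(152,212),79),("stopTL",(100,212),79)): print(n,inj(onz(w2,g(*p),z)).round(1))
S=[((-30,-30),(280,210.8),w1),((-30,30),(344.2,220.4),w1),((30,30),(334.2,280),w1),((30,-30),(272.9,272.1),w1)]
r=least_squares(f,[465,-316,0.],args=(S,1,50),x_scale=[1,1,.01]);print("rack",r.x,np.round(r.fun,1))
print("pin top w1",onz(w1,(304.2,290.4),140), "hole tri",tri([(w1,(304.2,290.4)),(tp,(516,332))]))
E
```

```text
w2 [5.53197610e+02 3.19742292e+01 1.13435702e-01] [-2.2  0.4  2.2  0.3]
top [5.52883951e+02 3.07688614e+01 1.09130530e-01] [-1.2 -0.8  0.3 -0.9  0.8  1.2  0.   0.4]
both [5.53144403e+02 3.16528443e+01 1.11856894e-01] [-2.5  0.   1.9  0.5 -1.7 -0.7 -0.3 -1.2  0.5  0.8 -0.3  0.5]
stop [ 45.8 -98.8]
stop [-17.4 -96.7]
fenceout [ 73.  105.8]
fenceo [  72.9 -106.4]
fencei [  59.4 -105. ]
fencei [ 58.7 105.5]
hole [-49.6 -13.6]
pl3 [-44.7 -46.7]
pl3 [-41.  90.]
pl2 [-43.9 -64. ]
pl? [-52.5  73.1]
pl? [-54.5 -50.5]
pl [-42.1  86.6]
stopL [ -15.1 -114.9]
stopR [-14.5 -95.2]
stopTR [-32.1 -81.1]
stopTL [-32.7 -98.3]
rack [ 4.63500960e+02 -3.22087971e+02 -6.04644285e-02] [-0.9  0.1  1.2 -0.2  0.6  0.3 -0.9 -0.1]
pin top w1 [ 463.17844302 -322.43795827  140.        ] hole tri [ 465.27107306 -320.86192872  133.58053314]
```

```bash
cat >> h.py <<'E'
JIG=np.array([553.,31.2,.11])
def j2w(x,y): c,s=np.cos(JIG[2]),np.sin(JIG[2]); return JIG[:2]+np.array([c*x-s*y,s*x+c*y])
def w2j(p): c,s=np.cos(JIG[2]),np.sin(JIG[2]); d=np.asarray(p)[:2]-JIG[:2]; return np.array([c*d[0]+s*d[1],-s*d[0]+c*d[1]])
def toj(x,y,z,dyaw=0): to([*j2w(x,y),z],JIG[2]+dyaw)
def st():
    s=arm.read_state(); yaw=(R.from_quat(s["ee_rot"])*R.from_quat([0,1,0,0]).inv()).as_rotvec()
    f=R.from_euler('z',-JIG[2]).apply(s["contact_force"])
    print("t",round(s["clock"],2),"jig",w2j(s["position"]).round(1),"z",round(s["position"][2],1),"dyaw",(yaw-[0,0,JIG[2]]).round(3),"Fjig",f.round(1),"w",round(s["gripper_width"],1),"g",s["grasp_force"],"q",s["joints"].round(2))
E
python3 - <<'E'
from h import *
st(); toj(-88,15,330)
E
```

```text
t 2.0 jig [-27.4   0.2] z 330.0 dyaw [-0.     0.    -0.032] Fjig [ 0.3  0.  -0.3] w 84.9 g 0.0 q [ 0.36  0.29 -0.34  0.   -0.94 -1.86]
travel [61.1 12.9  0.1] dr [-0.0002 -0.0005 -0.0321]
```

Request:
move_arm:
  fingers: [85, 85, 85, 85, 85, 85, 85]
  travel:
    - [61, 13, 0]
    - [61, 13, 0]
    - [61, 13, 50]
    - [61, 13, 100]
    - [61, 13, 125]
    - [61, 13, 130]
    - [61, 13, 130]
  dr:
    - [0, 0, -0.032]
    - [0, 0, -0.032]
    - [0, 0, -0.032]
    - [0, 0, -0.032]
    - [0, 0, -0.032]
    - [0, 0, -0.032]
    - [0, 0, -0.032]

```text
clock: 2.7
position: [464.3, 37.2, 200.2]
ee_rot: [-0.055, 0.998, -0.0, -0.0]
contact_force: [0.2, 0.5, 0.1]
gripper_width: 85.1
grasp_force: 0.0
```

```bash
python3 -c "
from h import *
st()"
```

```text
t 2.7 jig [-87.5  15.7] z 200.2 dyaw [-0.     0.     0.001] Fjig [0.3 0.4 0.1] w 85.1 g 0.0 q [ 0.43  0.39 -0.62  0.   -0.56 -1.89]
```

Request:
move_arm:
  fingers: [85, 85, 85, 85, 85, 85, 85, 85, 85, 85]
  travel:
    - [-8, 0, 2]
    - [-14, 0, 2]
    - [-18, 0, 2]
    - [-21, 0, 2]
    - [-24, 0, 2]
    - [-27, 0, 2]
    - [-30, 0, 2]
    - [-33, 0, 2]
    - [-36, 0, 2]
    - [-39, 0, 2]
  dr:
    - [0, 0, 0]
    - [0, 0, 0]
    - [0, 0, 0]
    - [0, 0, 0]
    - [0, 0, 0]
    - [0, 0, 0]
    - [0, 0, 0]
    - [0, 0, 0]
    - [0, 0, 0]
    - [0, 0, 0]

```text
clock: 3.7
position: [502.5, 42.3, 197.8]
ee_rot: [-0.056, 0.998, -0.0, -0.001]
contact_force: [-3.7, -0.7, 3.9]
gripper_width: 85.4
grasp_force: 2.1
```

```bash
python3 -c "
from h import *
st()"
```

```text
t 3.7 jig [-48.9  16.6] z 197.8 dyaw [-0.     0.002  0.002] Fjig [-3.7 -0.3  3.9] w 85.4 g 2.1092823595608934 q [ 0.41  0.44 -0.53 -0.   -0.6  -1.86]
```

Request:
move_arm:
  fingers: [85, 85, 85, 85, 85]
  travel:
    - [-1.5, 0, 0]
    - [-3, 0, 0]
    - [-4.5, 0, 0]
    - [-6, 0, 0]
    - [-6, 0, 0]
  dr:
    - [0, 0, 0]
    - [0, 0, 0]
    - [0, 0, 0]
    - [0, 0, 0]
    - [0, 0, 0]

```text
clock: 4.2
position: [505.3, 42.3, 197.2]
ee_rot: [-0.056, 0.998, -0.001, -0.006]
contact_force: [-14.9, 1.3, 9.6]
gripper_width: 85.1
grasp_force: 6.8
```

```bash
python3 -c "
from h import *
st()"
```

```text
t 4.2 jig [-46.2  16.2] z 197.2 dyaw [-0.003  0.012  0.002] Fjig [-14.7   2.9   9.6] w 85.1 g 6.804380842804676 q [ 0.4   0.45 -0.52 -0.   -0.61 -1.86]
```

```bash
python3 -c "
from h import *
toj(15,115,270,np.pi/2)"
```

```text
travel [-60.5  98.5 -73.8] dr [ 0.0079 -0.0109 -1.5687]
```

Request:
move_arm:
  fingers: [85, 85, 60, 40, 40, 40, 40, 40, 40, 40]
  travel:
    - [20, 0, 0]
    - [20, 0, -45]
    - [20, 20, -73]
    - [-10, 50, -73]
    - [-40, 98, -73]
    - [-57, 98, -73]
    - [-57, 98, -73]
    - [-57, 98, -73]
    - [-57, 98, -73]
    - [-57, 98, -73]
  dr:
    - [0, 0, 0]
    - [0, 0, 0]
    - [0, 0, -0.14]
    - [0, 0, -0.29]
    - [0, 0, -0.44]
    - [0, 0, -0.59]
    - [0, 0, -0.74]
    - [0, 0, -0.89]
    - [0, 0, -1.04]
    - [0, 0, -1.19]

```text
clock: 5.2
position: [555.4, 147.5, 271.2]
ee_rot: [-0.609, 0.793, -0.0, 0.002]
contact_force: [-0.2, 0.6, -0.6]
gripper_width: 40.2
grasp_force: 0.0
```

```bash
python3 -c "
from h import *
st(); toj(15,115,270,np.pi/2)"
```

```text
t 5.2 jig [ 15.2 115.3] z 271.2 dyaw [-1.000e-03 -3.000e-03  1.199e+00] Fjig [-0.1  0.6 -0.6] w 40.2 g 0.0 q [ 0.54  0.43 -0.29  0.   -0.85 -0.8 ]
travel [0.4 0.1 1.2] dr [-0.003   0.0015 -0.3718]
```

Request:
move_arm:
  fingers: [40, 40, 40, 40, 40, 40, 40]
  travel:
    - [0, 0, 0]
    - [0, 0, 0]
    - [0, 0, 20]
    - [0, 0, 40]
    - [0, 0, 58]
    - [0, 0, 63]
    - [0, 0, 63]
  dr:
    - [0, 0, -0.14]
    - [0, 0, -0.28]
    - [0, 0, -0.372]
    - [0, 0, -0.372]
    - [0, 0, -0.372]
    - [0, 0, -0.372]
    - [0, 0, -0.372]

```text
clock: 5.9
position: [555.0, 147.2, 207.8]
ee_rot: [0.743, -0.669, 0.0, -0.0]
contact_force: [0.7, 0.2, 0.3]
gripper_width: 40.1
grasp_force: 0.0
```

```bash
python3 -c "
from h import *
st(); toj(15,115,208,np.pi/2)"
```

```text
t 5.9 jig [ 14.8 115.1] z 207.8 dyaw [-1.000e-03 -1.000e-03  1.565e+00] Fjig [0.7 0.2 0.3] w 40.1 g 0.0 q [ 0.54  0.51 -0.35  0.   -0.71 -0.44]
travel [ 0.1 -0.2 -0.2] dr [-0.0009 -0.     -0.0061]
```

Request:
move_arm:
  fingers: [40, 40, 40, 40, 40, 40, 40, 40, 40, 40]
  travel:
    - [8, 0, 0]
    - [12, 0, 0]
    - [16, 0, 0]
    - [20, 0, 0]
    - [24, 0, 0]
    - [28, 0, 0]
    - [32, 0, 0]
    - [36, 0, 0]
    - [40, 0, 0]
    - [44, 0, 0]
  dr:
    - [0, 0, -0.006]
    - [0, 0, -0.006]
    - [0, 0, -0.006]
    - [0, 0, -0.006]
    - [0, 0, -0.006]
    - [0, 0, -0.006]
    - [0, 0, -0.006]
    - [0, 0, -0.006]
    - [0, 0, -0.006]
    - [0, 0, -0.006]

```text
clock: 6.9
position: [559.3, 103.0, 208.3]
ee_rot: [0.745, -0.667, 0.0, -0.001]
contact_force: [-0.3, 4.1, 3.1]
gripper_width: 40.2
grasp_force: 2.2
```

```bash
python3 -c "
from h import *
st()"
```

```text
t 6.9 jig [14.1 70.7] z 208.3 dyaw [-1.000e-03 -1.000e-03  1.571e+00] Fjig [0.1 4.1 3.1] w 40.2 g 2.219268262706464 q [ 0.47  0.51 -0.36  0.   -0.7  -0.36]
```

Request:
move_arm:
  fingers: [40, 40, 40, 40, 40, 40, 40]
  travel:
    - [3, 0, 0]
    - [6, 0, 0]
    - [9, 0, 0]
    - [11, 0, 0]
    - [13, 0, 0]
    - [14, 0, 0]
    - [14, 0, 0]
  dr:
    - [0, 0, 0]
    - [0, 0, 0]
    - [0, 0, 0]
    - [0, 0, 0]
    - [0, 0, 0]
    - [0, 0, 0]
    - [0, 0, 0]

```text
clock: 7.6
position: [560.4, 90.9, 208.1]
ee_rot: [0.744, -0.668, -0.001, -0.002]
contact_force: [-4.0, 13.3, 4.2]
gripper_width: 40.0
grasp_force: 6.8
```

```bash
python3 -c "
from h import *
st()"
```

```text
t 7.6 jig [13.9 58.5] z 208.1 dyaw [ 1.00e-03 -4.00e-03  1.57e+00] Fjig [-2.5 13.7  4.2] w 40.0 g 6.815900519723073 q [ 0.45  0.5  -0.37 -0.   -0.7  -0.33]
```

Request:
move_arm:
  fingers: [40, 40, 40]
  travel:
    - [1.5, 0, 0]
    - [3, 0, 0]
    - [3, 0, 0]
  dr:
    - [0, 0, 0]
    - [0, 0, 0]
    - [0, 0, 0]

```text
clock: 7.9
position: [560.4, 89.9, 208.2]
ee_rot: [0.744, -0.668, -0.001, -0.003]
contact_force: [-7.4, 24.3, 5.1]
gripper_width: 40.4
grasp_force: 11.9
```

```bash
python3 -c "
from h import *
st()"
```

```text
t 7.9 jig [13.8 57.5] z 208.2 dyaw [ 0.003 -0.007  1.569] Fjig [-4.7 25.   5.1] w 40.4 g 11.887220609933138 q [ 0.44  0.5  -0.36 -0.01 -0.7  -0.33]
```

Request:
move_arm:
  fingers: [40, 40, 40, 60, 85, 85, 85, 85, 85, 85]
  travel:
    - [-15, 0, 0]
    - [-15, 0, -45]
    - [-15, 0, -80]
    - [20, 30, -90]
    - [50, 60, -90]
    - [80, 75, -90]
    - [80, 75, -90]
    - [80, 75, -90]
    - [80, 75, -90]
    - [80, 75, -90]
  dr:
    - [0, 0, 0]
    - [0, 0, 0.14]
    - [0, 0, 0.29]
    - [0, 0, 0.44]
    - [0, 0, 0.59]
    - [0, 0, 0.74]
    - [0, 0, 0.89]
    - [0, 0, 1.04]
    - [0, 0, 1.19]
    - [0, 0, 1.33]

```text
clock: 8.9
position: [494.0, -2.7, 296.9]
ee_rot: [-0.171, 0.985, -0.001, -0.002]
contact_force: [-0.4, 1.1, 0.9]
gripper_width: 85.1
grasp_force: 0.0
```

```bash
python3 -c "
from h import *
st();toj(-65,-24,300)"
```

```text
t 8.9 jig [-62.4 -27.2] z 296.9 dyaw [-0.001  0.005  0.233] Fjig [-0.3  1.1  0.9] w 85.1 g 0.0 q [ 0.32  0.28 -0.46  0.   -0.84 -1.55]
travel [ 1.8  3.7 -3.1] dr [-0.0009 -0.0047  0.2329]
```

Request:
move_arm:
  fingers: [85, 85, 85, 85]
  travel:
    - [1.8, 3.7, -3.1]
    - [1.8, 3.7, -3.1]
    - [1.8, 3.7, -3.1]
    - [1.8, 3.7, -3.1]
  dr:
    - [0, 0, 0.14]
    - [0, 0, 0.233]
    - [0, 0, 0.233]
    - [0, 0, 0.233]

```text
clock: 9.3
position: [491.5, 0.7, 300.4]
ee_rot: [-0.059, 0.998, -0.0, -0.001]
contact_force: [-0.1, -0.6, 0.5]
gripper_width: 85.1
grasp_force: 0.0
```

```bash
python3 - <<'E'
from h import *
im,_=shot("wrist","w3"); st(); toj(-80,-24,198)
o=cv2.resize(im[80:400,100:540],None,fx=1.8,fy=1.8,interpolation=cv2.INTER_CUBIC)
cv2.imwrite("pics/w3c.png",(255*(o/255.)**.6).astype(np.uint8)); print(o.shape)
E
```

```text
t 9.35 jig [-64.3 -23.4] z 300.5 dyaw [-0.001  0.002  0.008] Fjig [-0.2 -0.1 -0. ] w 85.1 g 0.0 q [ 0.33  0.27 -0.46  0.   -0.85 -1.79]
travel [ 15.5  -0.4 102.6] dr [-0.0006 -0.0021  0.0083]
(576, 792, 3)
```

View pics/w3c.png

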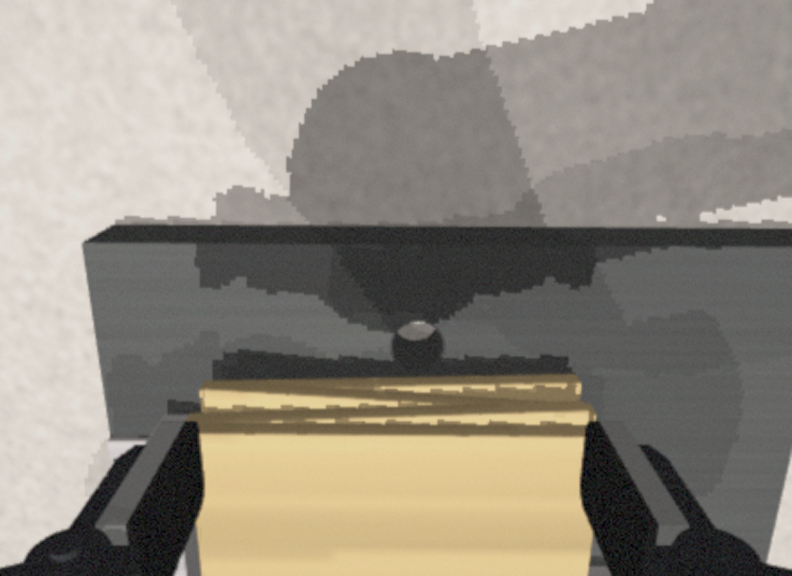

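```bash
python3 - <<'E'
from h import *
_,c=load("w3"); g=lambda X,Y:(100+X/1.8,80+Y/1.8)
print("hole world",onz(c,g(417.5,344.5),30),"jig",w2j(onz(c,g(417.5,344.5),30)))
for n,p,z in(("bedTL",(84,243),30),("pl3L",(200,434),74),("pl3R",(584,434),74),("pl0L",(202,406),50),("lowL",(200,386),58),("lowR",(580,378),58),("midL",(190,418),66),("midR",(596,412),66)): print(n,w2j(onz(c,g(*p),z)).round(1))
E
```

```text
hole world [509.84156887  11.77507263  30.        ] jig [-45.03002132 -14.56966578]
bedTL [ -84.5 -138.2]
pl3L [-31.2 -88. ]
pl3R [-32.5  39.3]
pl0L [-28.5 -94. ]
lowL [-40.7 -91.5]
lowR [-45.1  41. ]
midL [-32.6 -93.5]
midR [-36.3  45.2]
```

Request:
move_arm:
  fingers: [85, 85, 85, 85, 85, 85, 85, 85, 85, 85]
  travel:
    - [20, -0.4, 30]
    - [20, -0.4, 70]
    - [20, -0.4, 98]
    - [20, -0.4, 102.6]
    - [20, -0.4, 102.6]
    - [12, -0.4, 102.6]
    - [6, -0.4, 102.6]
    - [2, -0.4, 102.6]
    - [-2, -0.4, 102.6]
    - [-6, -0.4, 102.6]
  dr:
    - [0, 0, 0.008]
    - [0, 0, 0.008]
    - [0, 0, 0.008]
    - [0, 0, 0.008]
    - [0, 0, 0.008]
    - [0, 0, 0.008]
    - [0, 0, 0.008]
    - [0, 0, 0.008]
    - [0, 0, 0.008]
    - [0, 0, 0.008]

```text
clock: 10.35
position: [498.5, 1.7, 198.9]
ee_rot: [-0.055, 0.999, 0.0, 0.0]
contact_force: [1.0, -0.6, -0.3]
gripper_width: 85.1
grasp_force: 0.0
```

```bash
python3 -c "
from h import *
st()"
```

```text
t 10.35 jig [-57.4 -23.3] z 198.9 dyaw [ 0.    -0.001 -0.001] Fjig [ 0.9 -0.8 -0.3] w 85.1 g 0.0 q [ 0.33  0.43 -0.55 -0.   -0.59 -1.79]
```

Request:
move_arm:
  fingers: [85, 85, 85, 85, 85, 85, 85, 85]
  travel:
    - [-2, 0, 1]
    - [-4, 0, 1]
    - [-6, 0, 1]
    - [-8, 0, 1]
    - [-10, 0, 1]
    - [-12, 0, 1]
    - [-14, 0, 1]
    - [-14, 0, 1]
  dr:
    - [0, 0, 0]
    - [0, 0, 0]
    - [0, 0, 0]
    - [0, 0, 0]
    - [0, 0, 0]
    - [0, 0, 0]
    - [0, 0, 0]
    - [0, 0, 0]

```text
clock: 11.15
position: [510.0, 2.7, 197.0]
ee_rot: [-0.054, 0.999, -0.001, -0.004]
contact_force: [-6.4, 1.1, 4.2]
gripper_width: 85.2
grasp_force: 3.3
```

```bash
python3 -c "
from h import *
st()"
```

```text
t 11.15 jig [-45.9 -23.6] z 197.0 dyaw [-0.001  0.007 -0.001] Fjig [-6.3  1.8  4.2] w 85.2 g 3.2584654878883157 q [ 0.32  0.45 -0.52 -0.   -0.61 -1.78]
```

Request:
move_arm:
  fingers: [85, 85, 85, 85]
  travel:
    - [-2, 0, 0]
    - [-4, 0, 0]
    - [-5, 0, 0]
    - [-5, 0, 0]
  dr:
    - [0, 0, 0]
    - [0, 0, 0]
    - [0, 0, 0]
    - [0, 0, 0]

```text
clock: 11.55
position: [513.6, 2.9, 196.6]
ee_rot: [-0.054, 0.999, -0.001, -0.006]
contact_force: [-10.6, 1.0, 6.3]
gripper_width: 85.5
grasp_force: 5.0
```

```bash
python3 -c "
from h import *
st()"
```

```text
t 11.55 jig [-42.3 -23.8] z 196.6 dyaw [-0.002  0.011 -0.002] Fjig [-10.4   2.1   6.3] w 85.5 g 4.969209171831608 q [ 0.32  0.46 -0.51 -0.   -0.62 -1.78]
```

Request:
move_arm:
  fingers: [85, 85, 85, 85, 85]
  travel:
    - [-1, 0, 0]
    - [-2, 0, 0]
    - [-3, 0, 0]
    - [-4, 0, 0]
    - [-4, 0, 0]
  dr:
    - [0, 0, 0]
    - [0, 0, 0]
    - [0, 0, 0]
    - [0, 0, 0]
    - [0, 0, 0]

```text
clock: 12.05
position: [516.5, 2.9, 196.3]
ee_rot: [-0.054, 0.999, -0.001, -0.007]
contact_force: [-4.1, -0.3, -0.7]
gripper_width: 85.0
grasp_force: 2.0
```

```bash
python3 -c "
from h import *
st()"
```

```text
t 12.05 jig [-39.4 -24.1] z 196.3 dyaw [-0.002  0.014 -0.002] Fjig [-4.1  0.2 -0.7] w 85.0 g 2.017703913152218 q [ 0.32  0.46 -0.5  -0.   -0.62 -1.78]
```

Request:
move_arm:
  fingers: [85, 85, 85, 85]
  travel:
    - [-1, 0, 0]
    - [-2, 0, 0]
    - [-3, 0, 0]
    - [-3, 0, 0]
  dr:
    - [0, 0, 0]
    - [0, 0, 0]
    - [0, 0, 0]
    - [0, 0, 0]

```text
clock: 12.45
position: [518.3, 3.2, 196.2]
ee_rot: [-0.054, 0.998, -0.001, -0.009]
contact_force: [-16.3, 1.1, 10.8]
gripper_width: 85.1
grasp_force: 8.4
```

```bash
python3 -c "
from h import *
st()"
```

```text
t 12.45 jig [-37.6 -24.1] z 196.2 dyaw [-0.003  0.019 -0.001] Fjig [-16.1   2.9  10.8] w 85.1 g 8.369958903640509 q [ 0.32  0.46 -0.49 -0.   -0.63 -1.78]
```

Request:
move_arm:
  fingers: [85, 85, 85, 85, 85, 85]
  travel:
    - [10, 0, 0]
    - [27, 0, 0]
    - [27, 0, -45]
    - [27, 0, -90]
    - [27, 0, -103]
    - [27, 0, -103]
  dr:
    - [0, 0, 0]
    - [0, 0, 0]
    - [0, 0, 0]
    - [0, 0, 0]
    - [0, 0, 0]
    - [0, 0, 0]

```text
clock: 13.05
position: [497.9, 1.8, 303.4]
ee_rot: [-0.055, 0.998, 0.001, 0.004]
contact_force: [-0.6, -0.2, 0.2]
gripper_width: 84.8
grasp_force: 0.0
```

```bash
python3 - <<'E'
from h import *
im,_=shot("wrist","w4"); st(); toj(15,75,280,np.pi/2)
o=cv2.resize(im[80:400,100:540],None,fx=1.8,fy=1.8,interpolation=cv2.INTER_CUBIC)
cv2.imwrite("pics/w4c.png",(255*(o/255.)**.6).astype(np.uint8))
E
```

```text
t 13.1 jig [-58.7 -23.3] z 301.4 dyaw [ 0.001 -0.003 -0.001] Fjig [-0.1 -0.3 -0.3] w 85.4 g 0.0 q [ 0.33  0.28 -0.45 -0.   -0.85 -1.79]
travel [-73.5  98.3  21.8] dr [-0.002   0.0034 -1.5719]
```

View pics/w4c.png

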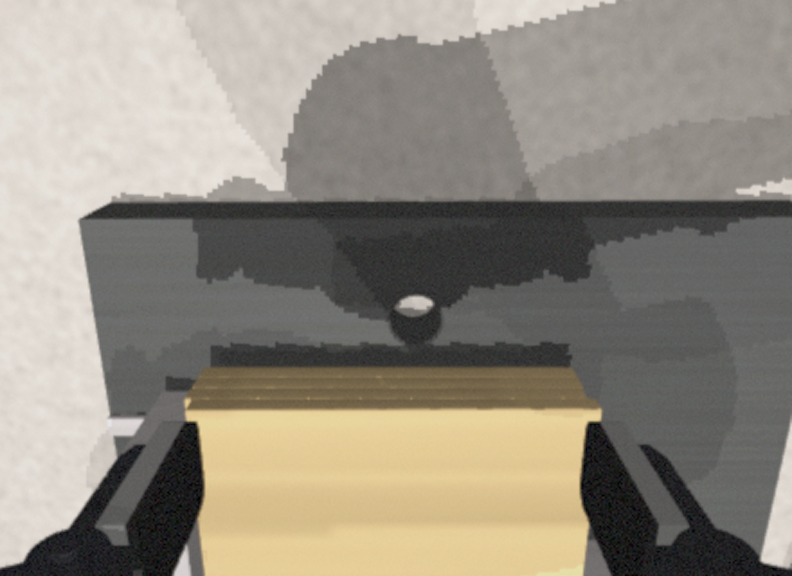

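```bash
python3 - <<'E'
from h import *
_,c=load("w4"); g=lambda X,Y:(100+X/1.8,80+Y/1.8)
print("hole",onz(c,g(415.5,320),30),w2j(onz(c,g(415.5,320),30)))
for n,p,z in(("bedTL",(80,219),30),("topL",(186,408),74),("topR",(602,406),74),("botL",(212,367),42),("botR",(575,366),42)): print(n,w2j(onz(c,g(*p),z)).round(1))
E
```

```text
hole [510.36728984  11.79596943  30.        ] [-44.50518374 -14.60660802]
bedTL [ -84.6 -138.4]
topL [-30.8 -92.3]
topR [-31.5  46. ]
botL [-30.3 -91.7]
botR [-30.6  45.4]
```

Request:
move_arm:
  fingers: [60, 40, 40, 40, 40, 40, 40, 40, 40, 40]
  travel:
    - [-30, 40, 0]
    - [-60, 80, 0]
    - [-73, 107, 0]
    - [-73, 107, 0]
    - [-73, 107, 0]
    - [-73, 107, 0]
    - [-73, 107, 0]
    - [-73, 107, 0]
    - [-73, 107, 0]
    - [-73, 107, 0]
  dr:
    - [0, 0, -0.14]
    - [0, 0, -0.29]
    - [0, 0, -0.44]
    - [0, 0, -0.59]
    - [0, 0, -0.74]
    - [0, 0, -0.89]
    - [0, 0, -1.03]
    - [0, 0, -1.17]
    - [0, 0, -1.31]
    - [0, 0, -1.45]

```text
clock: 14.1
position: [557.7, 115.7, 298.1]
ee_rot: [-0.705, 0.709, 0.001, -0.002]
contact_force: [-0.1, 0.3, 0.1]
gripper_width: 40.1
grasp_force: 0.0
```

```bash
python3 -c "
from h import *
st(); toj(15,82,208,np.pi/2)"
```

```text
t 14.1 jig [13.9 83.5] z 298.1 dyaw [0.002 0.004 1.455] Fjig [-0.1  0.3  0.1] w 40.1 g 0.0 q [ 0.49  0.39 -0.27 -0.   -0.91 -0.49]
travel [ 1.3 -1.5 90.1] dr [ 0.0035 -0.0013 -0.1163]
```

Request:
move_arm:
  fingers: [40, 40, 40, 40, 40, 40, 40, 40, 40, 40]
  travel:
    - [1, -1, 0]
    - [1, -1, 40]
    - [1, -1, 80]
    - [1, -1, 90]
    - [1, -1, 90]
    - [9, -1, 90]
    - [14, -1, 90]
    - [18, -1, 90]
    - [21, -1, 90]
    - [24, -1, 90]
  dr:
    - [0, 0, -0.116]
    - [0, 0, -0.116]
    - [0, 0, -0.116]
    - [0, 0, -0.116]
    - [0, 0, -0.116]
    - [0, 0, -0.116]
    - [0, 0, -0.116]
    - [0, 0, -0.116]
    - [0, 0, -0.116]
    - [0, 0, -0.116]

```text
clock: 15.1
position: [558.8, 91.4, 210.9]
ee_rot: [0.743, -0.669, 0.0, -0.0]
contact_force: [0.1, 0.3, -1.0]
gripper_width: 40.0
grasp_force: 0.0
```

```bash
python3 -c "
from h import *
st()"
```

```text
t 15.1 jig [12.3 59.2] z 210.9 dyaw [-0.000e+00 -1.000e-03  1.565e+00] Fjig [ 0.1  0.3 -1. ] w 40.0 g 0.0 q [ 0.45  0.5  -0.37  0.   -0.7  -0.34]
```

Request:
move_arm:
  fingers: [40, 40, 40, 40, 40, 40, 40]
  travel:
    - [0, 0, 2.5]
    - [1.5, 0, 2.5]
    - [3, 0, 2.5]
    - [4.5, 0, 2.5]
    - [6, 0, 2.5]
    - [6, 0, 2.5]
    - [6, 0, 2.5]
  dr:
    - [0, 0, -0.006]
    - [0, 0, -0.006]
    - [0, 0, -0.006]
    - [0, 0, -0.006]
    - [0, 0, -0.006]
    - [0, 0, -0.006]
    - [0, 0, -0.006]

```text
clock: 15.8
position: [559.0, 87.6, 207.9]
ee_rot: [0.745, -0.667, -0.001, -0.001]
contact_force: [-3.4, 9.6, 0.0]
gripper_width: 39.9
grasp_force: 4.7
```

```bash
python3 -c "
from h import *
st()"
```

```text
t 15.8 jig [12.2 55.4] z 207.9 dyaw [ 0.002 -0.002  1.571] Fjig [-2.3  9.9  0. ] w 39.9 g 4.733846321323654 q [ 0.44  0.5  -0.37 -0.   -0.7  -0.33]
```

Request:
move_arm:
  fingers: [40, 40, 40, 40, 40]
  travel:
    - [1.5, 0, 0]
    - [3, 0, 0]
    - [4, 0, 0]
    - [4, 0, 0]
    - [4, 0, 0]
  dr:
    - [0, 0, 0]
    - [0, 0, 0]
    - [0, 0, 0]
    - [0, 0, 0]
    - [0, 0, 0]

```text
clock: 16.3
position: [558.9, 86.8, 207.9]
ee_rot: [0.745, -0.667, -0.002, -0.003]
contact_force: [-9.0, 25.6, 0.9]
gripper_width: 40.0
grasp_force: 12.8
```

```bash
python3 -c "
from h import *
st()"
```

```text
t 16.3 jig [12.  54.6] z 207.9 dyaw [ 0.004 -0.007  1.572] Fjig [-6.1 26.4  0.9] w 40.0 g 12.800939278677106 q [ 0.44  0.5  -0.37 -0.01 -0.7  -0.32]
```

Request:
move_arm:
  fingers: [40, 40, 40, 60, 85, 85, 85, 85, 85, 85]
  travel:
    - [-20, 0, 0]
    - [-20, 0, -45]
    - [-20, 0, -90]
    - [20, 40, -92]
    - [50, 72, -92]
    - [79, 72, -92]
    - [79, 72, -92]
    - [79, 72, -92]
    - [79, 72, -92]
    - [79, 72, -92]
  dr:
    - [0, 0, 0.1]
    - [0, 0, 0.24]
    - [0, 0, 0.38]
    - [0, 0, 0.52]
    - [0, 0, 0.66]
    - [0, 0, 0.8]
    - [0, 0, 0.94]
    - [0, 0, 1.08]
    - [0, 0, 1.22]
    - [0, 0, 1.36]

```text
clock: 17.3
position: [496.9, -4.8, 300.2]
ee_rot: [-0.157, 0.988, -0.0, 0.0]
contact_force: [-0.2, 0.1, -0.2]
gripper_width: 85.0
grasp_force: 0.0
```

Request:
move_arm:
  fingers: [85, 85, 85, 85]
  travel:
    - [0, 0, 0]
    - [0, 0, 0]
    - [0, 0, 0]
    - [0, 0, 0]
  dr:
    - [0, 0, 0.14]
    - [0, 0, 0.211]
    - [0, 0, 0.211]
    - [0, 0, 0.211]

```text
clock: 17.7
position: [496.9, -4.6, 300.1]
ee_rot: [-0.056, 0.998, -0.0, 0.0]
contact_force: [0.4, -0.5, 0.4]
gripper_width: 85.0
grasp_force: 0.0
```

```bash
python3 - <<'E'
from h import *
im,_=shot("wrist","w5"); st(); 
o=cv2.resize(im[80:400,100:540],None,fx=1.8,fy=1.8,interpolation=cv2.INTER_CUBIC)
cv2.imwrite("pics/w5c.png",(255*(o/255.)**.6).astype(np.uint8))
E
```

```text
t 17.75 jig [-59.7 -29.4] z 300.1 dyaw [-0.    -0.     0.002] Fjig [ 0.1 -0.1 -0.9] w 85.0 g 0.0 q [ 0.32  0.28 -0.45  0.   -0.85 -1.78]
```

View pics/w5c.png

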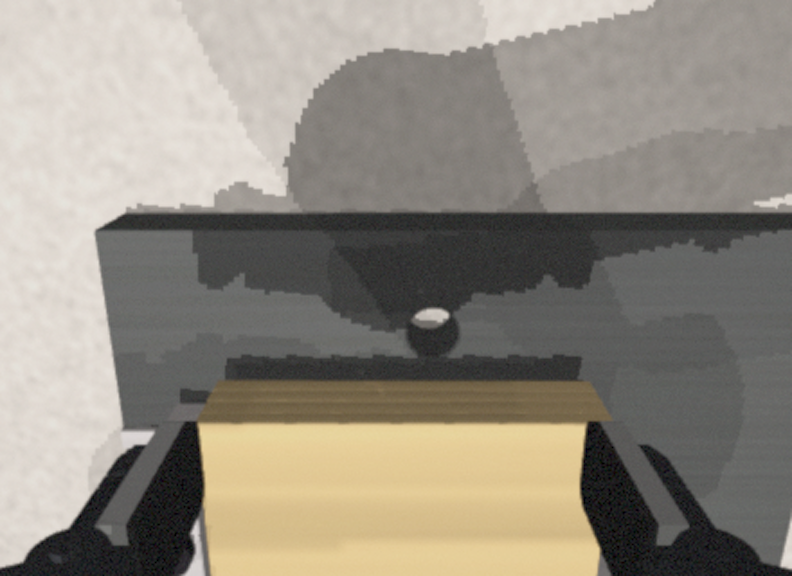

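```bash
python3 - <<'E'
from h import *
_,c=load("w5"); p=onz(c,(100+432.5/1.8,80+332/1.8),30); print(p,w2j(p)); to([463.4,-322.3,340],.11)
E
```

```text
[510.0806075   11.68168031  30.        ] [-44.80267986 -14.6887349 ]
travel [  68.7 -312.   -39.9] dr [-0.      0.0001  0.0016]
```

Request:
move_arm:
  fingers: [85, 85, 85, 85, 85, 60, 60, 60, 60, 60]
  travel:
    - [15, 0, -39.9]
    - [68.7, -312, -39.9]
    - [68.7, -312, -39.9]
    - [68.7, -312, -39.9]
    - [68.7, -312, -39.9]
    - [68.7, -312, -39.9]
    - [68.7, -312, -39.9]
    - [68.7, -312, -39.9]
    - [68.7, -312, -39.9]
    - [68.7, -312, -39.9]
  dr:
    - [0, 0, 0]
    - [0, 0, 0]
    - [0, 0, 0]
    - [0, 0, 0]
    - [0, 0, 0]
    - [0, 0, 0]
    - [0, 0, 0]
    - [0, 0, 0]
    - [0, 0, 0]
    - [0, 0, 0]

```text
clock: 18.75
position: [462.8, -321.9, 339.6]
ee_rot: [-0.055, 0.998, 0.0, -0.0]
contact_force: [1.1, 0.3, -1.0]
gripper_width: 60.2
grasp_force: 0.0
```

```bash
python3 - <<'E'
from h import *
im,_=shot("wrist","w6"); st(); to([463.4,-322.3,270],.11)
g=cv2.cvtColor(im,cv2.COLOR_BGR2GRAY); c=cam("wrist")
print(proj(c,[463.4,-322.3,140]),proj(c,[463.4,-322.3,50]))
cv2.imwrite("pics/w6c.png",(255*(cv2.resize(im[200:480,160:480],None,fx=2,fy=2)/255.)**.6).astype(np.uint8))
E
```

```text
t 18.8 jig [-128.3 -340.5] z 339.8 dyaw [0.    0.    0.001] Fjig [ 0.1 -0.1 -0. ] w 60.0 g 0.0 q [-0.32  0.34 -0.24 -0.   -1.   -1.14]
travel [-0.4 -1.  69.8] dr [ 0.0005 -0.0004  0.0012]
[317.47612507 291.82429478] [317.4370637  235.74225014]
```

View pics/w6c.png

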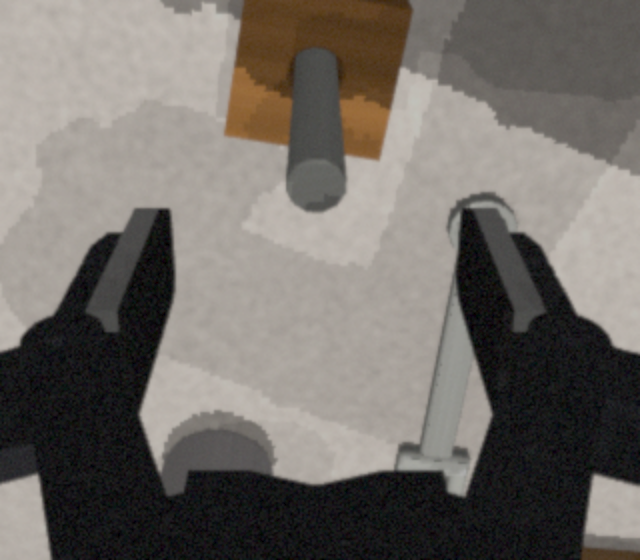

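Request:
move_arm:
  fingers: [60, 60, 60, 60, 10, 10, 10, 10, 10, 10]
  travel:
    - [-0.3, -0.7, 30]
    - [-0.3, -0.7, 60]
    - [-0.3, -0.7, 70]
    - [-0.3, -0.7, 70]
    - [-0.3, -0.7, 70]
    - [-0.3, -0.7, 70]
    - [-0.3, -0.7, 70]
    - [-0.3, -0.7, 70]
    - [-0.3, -0.7, 70]
    - [-0.3, -0.7, 70]
  dr:
    - [0, 0, 0]
    - [0, 0, 0]
    - [0, 0, 0]
    - [0, 0, 0]
    - [0, 0, 0]
    - [0, 0, 0]
    - [0, 0, 0]
    - [0, 0, 0]
    - [0, 0, 0]
    - [0, 0, 0]

```text
clock: 19.8
position: [463.7, -322.8, 271.3]
ee_rot: [-0.055, 0.998, -0.0, 0.001]
contact_force: [-0.7, 2.3, 5.6]
gripper_width: 14.8
grasp_force: 58.4
```

```bash
python3 -c "
from h import *
st()"
```

```text
t 19.8 jig [-127.6 -342.1] z 271.3 dyaw [-0.001 -0.002  0.   ] Fjig [-0.4  2.3  5.6] w 14.8 g 58.40496897697449 q [-0.32  0.42 -0.32 -0.   -0.84 -1.14]
```

Request:
move_arm:
  fingers: [10, 10, 10, 10, 10]
  travel:
    - [0, 0, -20]
    - [0, 0, -60]
    - [0, 0, -105]
    - [0, 0, -115]
    - [0, 0, -115]
  dr:
    - [0, 0, 0]
    - [0, 0, 0]
    - [0, 0, 0]
    - [0, 0, 0]
    - [0, 0, 0]

```text
clock: 20.3
position: [463.2, -322.9, 386.7]
ee_rot: [-0.055, 0.998, -0.001, 0.002]
contact_force: [-0.1, 0.8, -1.9]
gripper_width: 14.6
grasp_force: 59.2
```

```bash
python3 -c "
from h import *
st(); to([510.6,11.6,385],.11)"
```

```text
t 20.3 jig [-128.1 -342.1] z 386.7 dyaw [-0.001 -0.004 -0.   ] Fjig [ 0.   0.8 -1.9] w 14.6 g 59.22000825405121 q [-0.32  0.3  -0.17 -0.   -1.1  -1.14]
travel [-83.7 327.3   1.5] dr [-0.0016  0.004  -0.0002]
```

Request:
move_arm:
  fingers: [10, 10, 10, 10, 10, 10, 10, 10, 10, 10]
  travel:
    - [-10, 30, 1.5]
    - [-20, 70, 1.5]
    - [-30, 110, 1.5]
    - [-40, 150, 1.5]
    - [-50, 195, 1.5]
    - [-60, 240, 1.5]
    - [-70, 285, 1.5]
    - [-80, 315, 1.5]
    - [-83.7, 327.3, 1.5]
    - [-83.7, 327.3, 1.5]
  dr:
    - [0, 0, 0]
    - [0, 0, 0]
    - [0, 0, 0]
    - [0, 0, 0]
    - [0, 0, 0]
    - [0, 0, 0]
    - [0, 0, 0]
    - [0, 0, 0]
    - [0, 0, 0]
    - [0, 0, 0]

```text
clock: 21.3
position: [510.3, 12.8, 381.3]
ee_rot: [-0.056, 0.998, -0.0, -0.002]
contact_force: [-0.1, -0.3, -3.5]
gripper_width: 14.7
grasp_force: 59.2
```

Request:
move_arm:
  fingers: [10, 10]
  travel:
    - [0, 0, 0]
    - [0, 0, 0]
  dr:
    - [0, 0, 0]
    - [0, 0, 0]

```text
clock: 21.5
position: [510.2, 10.5, 382.6]
ee_rot: [-0.054, 0.999, -0.0, -0.001]
contact_force: [-0.4, -1.0, -1.2]
gripper_width: 15.1
grasp_force: 59.2
```

```bash
python3 - <<'E'
from h import *
im,_=shot("wrist","w7");st(); to([510.6,11.6,340],.11)
im2,_=shot("scene","s7")
E
```

```text
t 21.55 jig [-44.8 -15.9] z 382.9 dyaw [-0.     0.001 -0.002] Fjig [ 0.3  0.4 -2.2] w 14.4 g 59.156747460365295 q [ 0.34  0.21 -0.3  -0.   -1.06 -1.8 ]
travel [-0.6  1.1 42.9] dr [-0.0002 -0.0012 -0.0017]
```

Request:
move_arm:
  fingers: [10, 10, 10, 10, 10, 10]
  travel:
    - [-0.6, 1.1, 10]
    - [-0.6, 1.1, 30]
    - [-0.6, 1.1, 55]
    - [-0.6, 1.1, 70]
    - [-0.6, 1.1, 72]
    - [-0.6, 1.1, 72]
  dr:
    - [0, 0, 0]
    - [0, 0, 0]
    - [0, 0, 0]
    - [0, 0, 0]
    - [0, 0, 0]
    - [0, 0, 0]

```text
clock: 22.2
position: [511.1, 12.5, 311.1]
ee_rot: [-0.055, 0.998, -0.0, -0.0]
contact_force: [0.8, -0.4, -2.2]
gripper_width: 14.3
grasp_force: 59.2
```

```bash
python3 - <<'E'
from h import *
im,c=shot("wrist","w8");st()
s,cs=shot("scene","s8")
pf=proj(c,[510.5,11.7,30]).round(1); ps=proj(cs,[510.5,11.7,30]); print(pf,ps)
a=cv2.resize(im[150:300,250:390],None,fx=3.6,fy=3.6,interpolation=cv2.INTER_CUBIC)[:540,:500]
x,y=ps.astype(int); b=cv2.resize(s[y-70:y+40,x-30:x+30],None,fx=4.9,fy=4.9,interpolation=cv2.INTER_CUBIC)
o=np.zeros((560,800,3),np.uint8);o[:a.shape[0],:a.shape[1]]=a;o[:b.shape[0],505:505+b.shape[1]]=b[:560,:295]
cv2.imwrite("pics/c8.png",(255*(o/255.)**.5).astype(np.uint8))
E
```

```text
t 22.25 jig [-43.5 -13.8] z 311.8 dyaw [-0.    -0.001  0.   ] Fjig [ 0.2 -0.2 -2.4] w 14.5 g 59.178664684295654 q [ 0.34  0.29 -0.4   0.   -0.89 -1.8 ]
[318.1 238.4] [265.02401378 229.13151347]
```

View pics/c8.png

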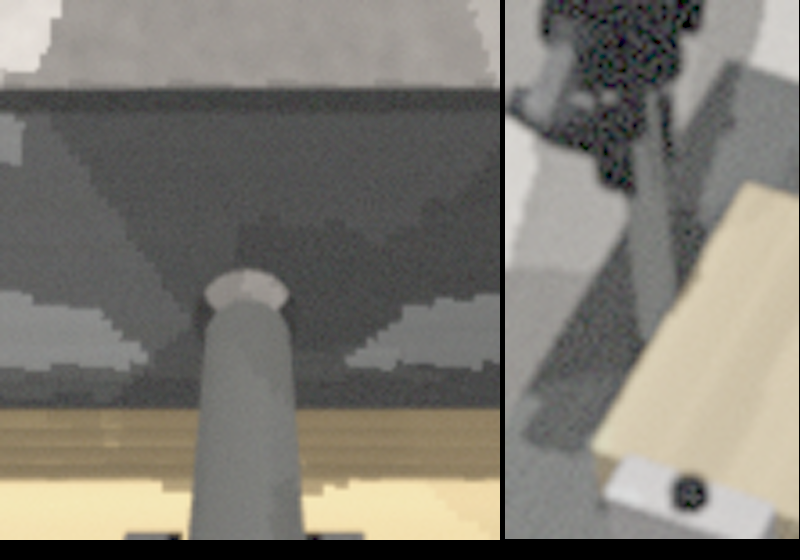

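```bash
python3 - <<'E'
from h import *
_,c=load("w8")
g=lambda X,Y:(250+X/3.6,150+Y/3.6)
print("hole near edge",w2j(onz(c,g(246,268),30)),"sides",w2j(onz(c,g(195,316),30)),w2j(onz(c,g(297,316),30)))
for z in(39,40.5,42):print("pin near edge",w2j(onz(c,g(248,299),z)),"sides",w2j(onz(c,g(204,325),z)),w2j(onz(c,g(291,325),z)))
st();toj(-44,-14.5,300)
E
```

```text
hole near edge [-54.63641072 -14.56429076] sides [-44.82060574 -24.55789917] [-44.83489049  -4.54679684]
pin near edge [-51.20960905 -14.19738684] sides [-46.03024769 -22.52849665] [-46.04211771  -6.03834309]
pin near edge [-51.68967819 -14.20266472] sides [-46.54262938 -22.48179913] [-46.55442535  -6.09452292]
pin near edge [-52.16974734 -14.20794261] sides [-47.05501108 -22.43510161] [-47.06673299  -6.15070274]
t 22.3 jig [-43.4 -13.7] z 312.2 dyaw [ 0.    -0.002  0.   ] Fjig [ 0.3  0.5 -1.5] w 14.7 g 59.17905271053314 q [ 0.34  0.28 -0.4   0.   -0.89 -1.8 ]
travel [ 0.7 -0.8 12.2] dr [0.0001 0.0019 0.0002]
```

Request:
move_arm:
  fingers: [10, 10, 10, 10, 10, 10, 10]
  travel:
    - [0.8, -0.3, 0]
    - [0.8, -0.3, 5]
    - [0.8, -0.3, 10]
    - [0.8, -0.3, 14]
    - [0.8, -0.3, 17]
    - [0.8, -0.3, 20]
    - [0.8, -0.3, 20]
  dr:
    - [0, 0, 0]
    - [0, 0, 0]
    - [0, 0, 0]
    - [0, 0, 0]
    - [0, 0, 0]
    - [0, 0, 0]
    - [0, 0, 0]

```text
clock: 23.0
position: [510.1, 12.4, 290.9]
ee_rot: [-0.055, 0.998, -0.0, -0.001]
contact_force: [-0.4, -0.5, -1.9]
gripper_width: 14.9
grasp_force: 59.2
```

```bash
python3 -c "
from h import *
st()"
```

```text
t 23.0 jig [-44.7 -14. ] z 290.9 dyaw [-0.     0.001  0.   ] Fjig [-0.5 -0.4 -1.9] w 14.9 g 59.17882204055786 q [ 0.34  0.31 -0.43 -0.   -0.84 -1.8 ]
```

Request:
move_arm:
  fingers: [10, 10, 10, 10, 10, 10, 10]
  travel:
    - [0, 0, 5]
    - [0, 0, 10]
    - [0, 0, 14]
    - [0, 0, 17]
    - [0, 0, 19]
    - [0, 0, 20]
    - [0, 0, 20]
  dr:
    - [0, 0, 0]
    - [0, 0, 0]
    - [0, 0, 0]
    - [0, 0, 0]
    - [0, 0, 0]
    - [0, 0, 0]
    - [0, 0, 0]

```text
clock: 23.7
position: [510.3, 12.4, 271.5]
ee_rot: [-0.055, 0.998, 0.0, 0.0]
contact_force: [0.1, 0.2, -1.6]
gripper_width: 14.9
grasp_force: 59.3
```

```bash
python3 -c "
from h import *
st()"
```

```text
t 23.7 jig [-44.5 -14. ] z 271.5 dyaw [ 0. -0.  0.] Fjig [ 0.1  0.2 -1.6] w 14.9 g 59.30361092090607 q [ 0.34  0.34 -0.45  0.   -0.79 -1.8 ]
```

Not quite touching; lower until contact, then release slowly.

Request:
move_arm:
  fingers: [10, 10, 10, 10, 10]
  travel:
    - [0, 0, 0.5]
    - [0, 0, 1]
    - [0, 0, 1.5]
    - [0, 0, 1.5]
    - [0, 0, 1.5]
  dr:
    - [0, 0, 0]
    - [0, 0, 0]
    - [0, 0, 0]
    - [0, 0, 0]
    - [0, 0, 0]

```text
clock: 24.2
position: [510.6, 12.5, 271.3]
ee_rot: [-0.055, 0.998, -0.0, 0.001]
contact_force: [-2.0, 0.4, 7.1]
gripper_width: 14.7
grasp_force: 60.0
```

```bash
python3 -c "
from h import *
st()"
```

```text
t 24.2 jig [-44.2 -13.9] z 271.3 dyaw [-0.    -0.002  0.001] Fjig [-1.9  0.6  7.1] w 14.7 g 59.97588336467743 q [ 0.34  0.34 -0.45  0.   -0.78 -1.8 ]
```

Request:
move_arm:
  fingers: [20, 28, 40, 55, 55, 55, 55, 55, 55]
  travel:
    - [0, 0, -0.8]
    - [0, 0, -0.8]
    - [0, 0, -0.8]
    - [0, 0, -0.8]
    - [0, 0, -0.8]
    - [0, 0, -30]
    - [0, 0, -70]
    - [0, 0, -110]
    - [0, 0, -110]
  dr:
    - [0, 0, 0]
    - [0, 0, 0]
    - [0, 0, 0]
    - [0, 0, 0]
    - [0, 0, 0]
    - [0, 0, 0]
    - [0, 0, 0]
    - [0, 0, 0]
    - [0, 0, 0]

```text
clock: 25.1
position: [511.6, 12.6, 385.9]
ee_rot: [-0.056, 0.998, 0.001, 0.006]
contact_force: [0.8, 1.1, 0.3]
gripper_width: 55.0
grasp_force: 0.0
```

```bash
python3 - <<'E'
from h import *
im,c=shot("wrist","w9");st()
t,ct=shot("top","t9")
# numeric check: pin top vs expected; plate long edge unchanged
print(proj(c,[*j2w(-44.5,-14.5),140]))
g=cv2.cvtColor(im,cv2.COLOR_BGR2GRAY).astype(float)
u,v=proj(c,[*j2w(-44.5,-14.5),140]).astype(int)
print(g[v,u-30:u+31:3].astype(int)); print(g[v-30:v+31:3,u].astype(int))
hsv=cv2.cvtColor(im,cv2.COLOR_BGR2HSV)
for y in(-80,-60,10,35):
    r=[round(float(x),1) for x in np.arange(-40,-24,.5) if (lambda q:(hsv[int(q[1]),int(q[0]),1]>70 and g[int(q[1]),int(q[0])]>110))(proj(c,[*j2w(x,y),74]))]
    print(y,r[:1])
E
```

```text
t 25.15 jig [-44.1 -13.9] z 382.9 dyaw [ 0.002 -0.007  0.   ] Fjig [ 0.8  0.2 -0.2] w 54.8 g 0.0 q [ 0.34  0.21 -0.3   0.   -1.05 -1.8 ]
[317.93372453 250.45158938]
[180 179 178 181 180 181 171  68  66  69  68  70  70  70  68 157 163 162
 160 159 160]
[ 41  39  40  46  42  44  46  74  69  71  68  68  70  69 148 159 163 154
 148 146 142]
-80 [-30.0]
-60 [-30.0]
10 [-30.0]
35 [-30.0]
```

```bash
python3 -c "
from bench import arm
print(arm.job_done())"
```

```text
the job is handed in; nothing more can be done
None
```

I tapped the stack square against the fence and end stop, finished with a 26 N press, and lowered the keeper pin to the bottom of its hole. I handed the job in at about 25 s; the verdict was not shown, but a last wrist-camera check put the stack's long edge flush and the pin upright in place.

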